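Rotate the stock in a gravity-fed cup lane

ROBOT

A 6-joint arm with a two-finger parallel gripper is mounted at the origin on a cart in front of the work surface, level with it; the furniture and walls round the work are solid. World frame = base frame: x ahead of the robot, y to its left, z up, the work surface at z = 0. Lengths are in m, angles in degrees, forces in N, time in s.
With the tool pointing down it reaches from about 0.325 to 0.775 m from the base axis. Payload 5.5 kg.
Tool frame: the origin (TCP) lies midway between the tips of the shut fingers; the grasp point (between the pads) lies 19 mm behind it; z points along the fingers, y is the line along which they close (so a half turn about z gives the same grasp; the last joint's range is limited). The gripper opens to 85 mm and grips with 20 to 120 N. Pads are 22 mm wide; open, the fingers measure 114 mm over their backs; the gripper's body (76 mm by 85 mm) begins 54 mm behind the grasp point. The pads swing forward as they close: fully open they stand 13 mm farther back than shut.
Start: joints at [-77.79, 5.22, 70.514, -0, 104.267, -3.249], TCP at [0.16, -0.578, 0.202] pointing down, gripper open.
Joint ranges: [-164.24, 164.24], [-49.07, 125.15], [9.68, 141.18], [-86.29, 266.29], [3.28, 154.24], [-151.56, 151.56]. Speed limits (degrees/s): [147.25, 147.25, 172.46, 180, 180, 180].

INTERFACE

Orientations are given as a 3x3 rotation matrix whose columns are the frame's x, y, z axes.
In Python, from station import arm, imaging, job gives the robot as it stands.
- The arm moves only by the tool apply_moves, never from a script. Its argument "moves" is a list of rows, each a list of 3 entries, a list of its own where there are three numbers: the turn, a rotation vector about the tool's x, y, z each as a share of 60 degrees, from -1 to 1, then the shift along the tool's x, y, z each as a share of 50 cm, from -1 to 1, then the gripper command: -1 is shut, 1 is fully open, values between are in proportion. In form: [[[rx, ry, rz], [dx, dy, dz], gripper], ...]. A call has 1 to 12 rows; each row is the pose to reach, as a shift and turn from the pose commanded when the call began, along the tool's axes at that moment; what a row does not reach only later rows make up. A row lasts 1/12 s, in which the tool goes at most 41.7 mm and 7.16 degrees, less where a joint would pass 70% of its speed; a pose out of reach is approached as far as the arm can. A call with a number of a shift or a turn outside -1 to 1 is refused whole. A call with a gripper value outside its range is refused whole. The fingers move at their own pace and stop on an object; "grip_force" is the grip in N (left out, the last holds). Time passes only in rows, so rows that repeat a pose let the fingers close. It gives the time, the measured TCP pose, the force, the opening and the grip force at its end, in the units of the state.
- arm.observe(): the state, without advancing time (a new reading comes with each control period).
- imaging.snapshot(name): name is "scene" or "top" or "wrist"; returns a dict with "frame" (400x640x3 uint8, red, green, blue), "camera_matrix" (3x3 intrinsics, pixels), "T" (4x4, takes a point from camera to world coordinates). Camera axes: x right, y down, z forward; pixel columns grow to the right and rows downward; lengths in m; the calibration is good to about 2 mm. A picture is of the moment at which its call begins. There is no depth.
- job.finish_job(): hands the job in; it is judged then, once.
The state is a dict: "time": time; "qpos": joint angles; "joint_velocities": joint speeds; "joint_torque": joint torques, N m; "tool_pos": TCP position; "eef_rot": TCP orientation; "contact_force": force on the tool from outside, world axes, zero at the start; "moment": the same for the moment, N m; "finger_gap": finger opening in m; "finger_force": force on a finger pad.
Only numpy, scipy, OpenCV 4.12 (cv2) and the standard library are available. Lean on these libraries where they do the work, as an engineer would, in place of code of your own. Each camera call takes 0.05 s, during which the arm holds its last target. There are 200 camera calls.

TASK

Restock the sloped cup rack, oldest first: take the frontmost specimen cup out of the low end of the lane and stand it upright in the shallow steel tray, letting the cups behind it slide down. Then load the new cup that stands alone near the worktop's front edge into the high end of the lane, behind the others, so that all three cups in the lane stand on its floor one against the next, the first against the front lip. Handle the cups gently: do not drop or tip them, and leave the other things alone.

Things in the scene. Friction and masses are not known exactly. Their poses are not given: they have to be found in the camera images.
- lane_rack: Fixed grey sheet-metal rack standing level on the worktop, set roughly across the robot's front; foot plate 255 x 100 mm. Origin on the worktop under its middle; x runs from its low front end to its high rear end (roughly to the robot's left, up to 30 degrees ahead), y across, z up. It carries one straight lane rising 20 degrees towards +x, bridged by a level shelf; behind the shelf the lane is open from above
- lane_front (a point): Point on the lane floor where the axis of a cup resting at the front lip passes (within 2 mm). x points up the lane, y across, z square to its floor. Here floor x -33 to 254 mm, z = 0; front lip 38 mm high, inner face x = -29 mm; side walls 32 mm high, 64 mm apart inside to x = 174 mm, then flaring to 95 mm at x = 252 mm; rear end open. Three cups rest at x = about 0, 60, 122 mm
- load_spot (a point): Point on the lane floor, on its middle line, 180 mm up the lane from lane_front (same axes), where a new cup is set down, standing square to the lane floor. The floor is slick (friction about 0.17, walls too): a cup let go here slides down by itself and stays standing. The lids stick out 3 mm beyond the bodies, so resting cups may lean a few degrees against one another
- shelf_edge (a point): Middle of the lower front edge of the level shelf, axes as lane_rack. From here the shelf runs 85 mm along x, 58 mm to either side in y, 6 mm up, with a 13 mm marker lying across it; thin posts 22 and 72 mm behind the edge, 44 mm to either side. The edge is 24 mm behind the middle of the front cup's lid: an upright gripper strikes it, so lean the gripper 25 to 40 degrees to the lane's low side
- cup_front: Oldest cup, frontmost in the lane, against the lip. All four cups are alike: white, lidded (lid fixed), 81 mm high, about 0.1 kg, body 56 mm in diameter, lid 63 mm in diameter from 68 to 81 mm above the base. Origin at the centre of the base, z up its axis (leans 20 degrees to the low end in the lane). Grip across the lid, across the lane; lift square to the lane floor over the lip
- cup_second: Second cup in the lane, touching the front one; same make and origin as cup_front
- cup_third: Third cup in the lane; same make and origin as cup_front
- cup_new: New cup, standing upright near the worktop's front edge beside the rack (either side); same make and origin as cup_front
- tray: Fixed shallow square steel tray on the worktop on the other side of the rack, 130 x 130 mm outside, rim 14 mm high, walls and floor 3 mm thick, small wire handle on its -x side; origin under its centre on the worktop
- timer: Bystander: white kitchen-type timer lying flat, 66 x 66 x 19 mm; origin under its centre
- vial_1: Bystander: small brown vial standing, 22 mm in diameter, 47 mm high; origin under its centre
- petri_1: Bystander: closed petri dish lying flat, 61 mm in diameter, 13 mm high; origin under its centre
There are look-alikes about, which are no part of the job. What is shaped like the cup_front but pink is not meant.

How it is judged:
By the outcome, as a careful person would: the job done as asked, in the order asked, and still so for the second after the job is handed in, with the robot touching nothing.
It also fails if it takes over 64 s, if anything falls off the work surface, if the arm or the gripper's body presses on something with over 40 N, if the wrist force passes 120 N, or if a joint passes its speed limit or range.

## Working session

There is one attempt and no reset: what is moved stays moved. The work goes in short steps, Python scripts to look and compute and a tool call to move; the robot and the scene stay as the last step left them, time stands still between calls to the robot, and variables do not carry over. Pictures are saved under pics/ and viewed, at most 10 in all, crops included, and the job is handed in when it is done.

Besides the shell and the picture viewer there is one more tool, called after "Request:" by a JSON object that holds its "api" and its "payload". apply_moves: Moves the arm, as the interface text tells. Shift numbers are shares of 50 cm and turn numbers shares of 60 degrees, none past 1 either way. Its arguments: {"type":"object","properties":{"moves":{"type":"array","items":{"type":"array"}},"grip_force":{"type":"number"}},"required":["moves"]}

```bash
ls; mkdir -p pics; python3 - <<'E'
from station import arm,imaging,job
import cv2,pickle
d={}
for n in("scene","top","wrist"):
    s=imaging.snapshot(n);d[n]=s;cv2.imwrite(f"pics/{n}0.png",s["frame"][:,:,::-1])
    print(n,s["camera_matrix"].round(1).tolist(),s["T"].round(3).tolist())
pickle.dump(d,open("d0.pkl","wb"))
o=arm.observe();print(o["time"],o["tool_pos"],o["eef_rot"],o["finger_gap"])
E
```

```text
pics
scene [[415.6, 0.0, 319.3], [0.0, 415.6, 199.0], [0.0, 0.0, 1.0]] [[-0.632, -0.421, 0.651, -0.254], [-0.775, 0.345, -0.53, 0.672], [-0.001, -0.839, -0.544, 0.8], [0.0, 0.0, 0.0, 1.0]]
top [[431.8, 0.0, 319.5], [0.0, 431.8, 201.2], [0.0, 0.0, 1.0]] [[0.001, -0.99, 0.143, 0.359], [-1.0, -0.002, -0.009, 0.024], [0.009, -0.143, -0.99, 1.394], [0.0, 0.0, 0.0, 1.0]]
wrist [[317.8, 0.0, 319.8], [0.0, 317.8, 197.9], [0.0, 0.0, 1.0]] [[0.267, -0.914, -0.305, 0.239], [-0.964, -0.254, -0.083, -0.557], [-0.002, 0.317, -0.949, 0.372], [0.0, 0.0, 0.0, 1.0]]
0.15 [ 0.15987891 -0.57804152  0.20130066] [[ 9.63817922e-01  2.66561280e-01 -3.10179257e-04]
 [ 2.66561442e-01 -9.63816765e-01  1.49712556e-03]
 [ 1.00119740e-04 -1.52563828e-03 -9.99998831e-01]] 0.08493426337782924
```

View pics/top0.png

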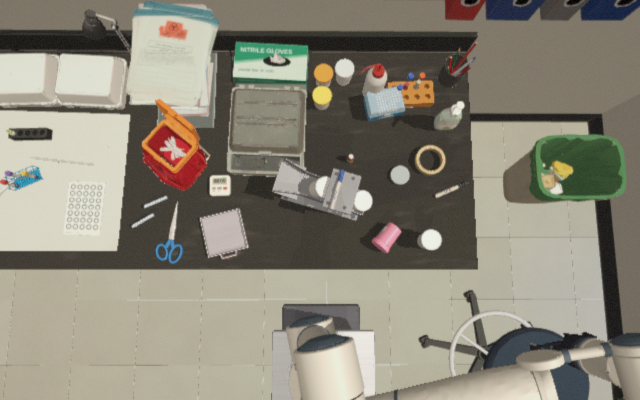

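View pics/scene0.png

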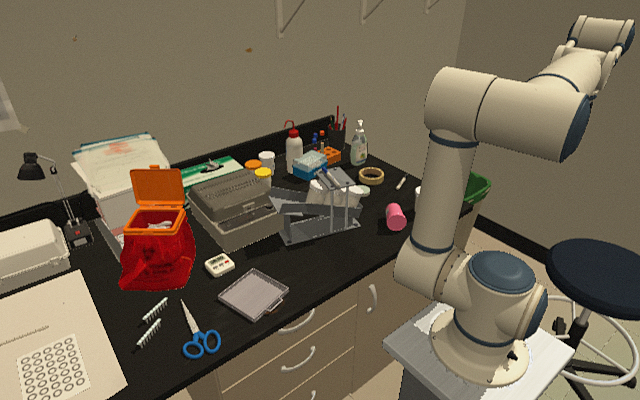

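Top view: tray at about (224,233), new cup (430,240), pink look-alike lying at (386,237), rack centred near (320,188) with the front cup's lid at (362,201) and the marker on the shelf. I'll enlarge.

```bash
python3 - <<'E'
import cv2
i=cv2.imread("pics/top0.png")
cv2.imwrite("pics/c1.png",cv2.resize(i[145:265,265:450],None,fx=4.3,fy=4.3,interpolation=cv2.INTER_CUBIC))
i=cv2.imread("pics/scene0.png")
cv2.imwrite("pics/c2.png",cv2.resize(i[155:330,210:410],None,fx=3.4,fy=3.4,interpolation=cv2.INTER_CUBIC)[:600])
E
```

```text
(no output)
```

View pics/c1.png

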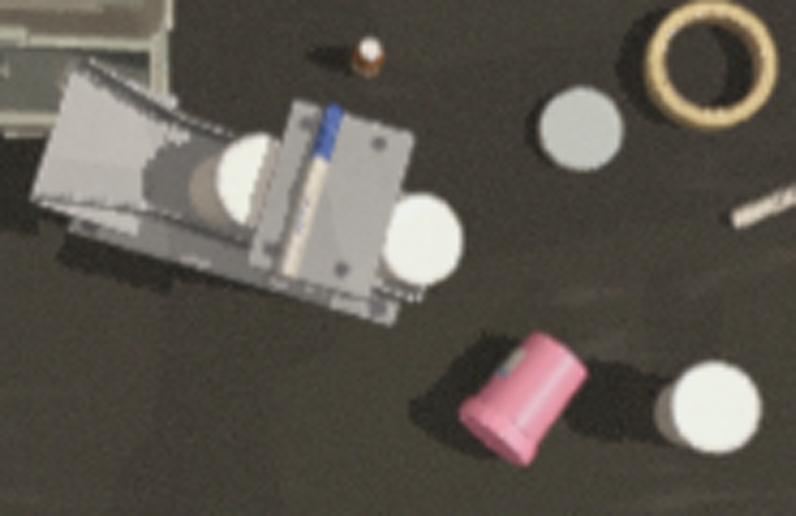

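View pics/c2.png

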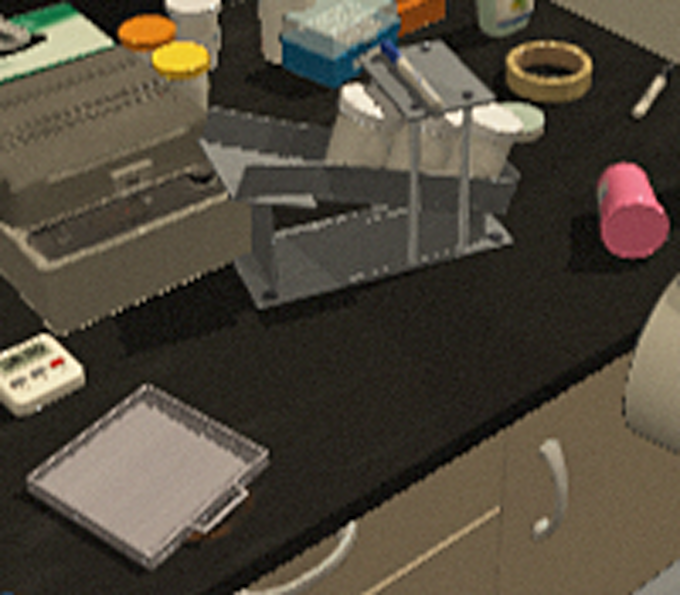

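```bash
cat > h.py <<'E'
import numpy as np, pickle
from scipy.spatial.transform import Rotation as R
from scipy.optimize import least_squares
def proj(s,P):
    T=s["T"];p=(np.atleast_2d(P)-T[:3,3])@T[:3,:3];q=p@s["camera_matrix"].T
    return q[:,:2]/q[:,2:]
def onz(s,uv,z):
    d=s["T"][:3,:3]@np.linalg.inv(s["camera_matrix"])@[uv[0],uv[1],1];c=s["T"][:3,3]
    return c+d*(z-c[2])/d[2]
def rz(a): a=np.radians(a); return np.array([[np.cos(a),-np.sin(a),0],[np.sin(a),np.cos(a),0],[0,0,1]])
def ry(a): a=np.radians(a); return np.array([[np.cos(a),0,np.sin(a)],[0,1,0],[-np.sin(a),0,np.cos(a)]])
def move(o,p,Rt):
    """row numbers (turn, shift) from the state o to TCP p, Rt"""
    r0=o["eef_rot"]
    w=R.from_matrix(r0.T@Rt).as_rotvec(degrees=True)
    d=r0.T@(p-o["tool_pos"])
    n=int(max(np.ceil(np.linalg.norm(w)/7.16),np.ceil(np.linalg.norm(d)/.0417)))
    return (w/60).round(4).tolist(),(d/.5).round(4).tolist(),"rows>=",n
E
python3 - <<'E'
from h import *
d=pickle.load(open("d0.pkl","rb"));top,sc=d["top"],d["scene"]
tc=lambda a:np.array(a)/4.3+[265,145]
cc=lambda a:np.array(a)/3.4+[210,155]
print("new",onz(top,tc([714,407]),.081), "tray",onz(top,[224,233],.014))
# params: x,y,yaw, LFx,LFz, shelfx,shelfz
A=ry(-20)
def model(q):
    x,y,w,lx,lz,sx,sz=q;M=rz(w);o=np.array([x,y,0])
    f=lambda P:np.atleast_2d(P)@M.T+o
    # foot: low near(-y?) 
    sh=[[sx+.085,-.058,sz+.006],[sx,-.058,sz+.006],[sx,.058,sz+.006],[sx+.085,.058,sz+.006]]
    ft=[[-.1275,.05,.003],[.1275,.05,.003]]
    lid=np.array([lx,0,lz])+A@[0,0,.081]
    lid3=np.array([lx,0,lz])+A@[.122,0,.081]
    return f(sh),f(ft),f(lid),f(lid3)
def res(q):
    sh,ft,lid,l3=model(q);e=[]
    e.append(proj(top,sh)-tc([[297,101],[413,133],[372,300],[250,265]]))
    e.append(proj(sc,sh)-cc([[362,58],[425,40],[497,97],[418,118]]))
    e.append(proj(top,ft)-tc([[392,324],[70,232]]))
    e.append(proj(sc,ft)-cc([[512,240],[262,307]]))
    e.append(proj(top,lid)-tc([423,240]))
    return np.vstack(e).ravel()
for w0 in(90,75,60):
    s=least_squares(res,[.42,.0,w0,-.08,.06,-.08,.14],loss="soft_l1")
    print(s.cost,s.x.round(4));
print(s.fun.reshape(-1,2).round(1).tolist())
E
```

```text
new [ 0.43180871 -0.32657341  0.081     ] tray [0.45590933 0.31652635 0.014     ]
8.777163199296645 [ 5.79600e-01  2.00000e-04  7.46912e+01 -9.62000e-02  3.13000e-02
 -9.82000e-02  1.62800e-01]
8.777163199296337 [ 5.79600e-01  2.00000e-04  7.46912e+01 -9.62000e-02  3.13000e-02
 -9.82000e-02  1.62800e-01]
8.777163199296458 [ 5.79600e-01  2.00000e-04  7.46912e+01 -9.62000e-02  3.13000e-02
 -9.82000e-02  1.62800e-01]
[[-0.3, 0.1], [1.1, 0.4], [0.4, -0.0], [0.1, 0.2], [-2.4, -0.1], [3.7, -0.2], [-0.2, 0.2], [-3.0, 0.1], [0.9, 0.1], [-0.0, 0.8], [-0.1, -0.7], [-1.3, 0.2], [-0.0, -0.0]]
```

```bash
cat >> h.py <<'E'
RK=np.array([.5796,.0002,74.69]); LX,LZ=-.0962,.0313
def tool(th,yaw=None):
    c,s=np.cos(np.radians(th)),np.sin(np.radians(th))
    return rz(RK[2] if yaw is None else yaw)@np.array([[c,0,s],[0,-1,0],[s,0,-c]])
def lane(P):  # lane_front frame -> world
    return np.array([RK[0],RK[1],0])+rz(RK[2])@(np.array([LX,0,LZ])+ry(-20)@np.array(P))
def grasp(p,Rt,back=0.): # TCP for grasp point at p, drawn back
    return p+Rt[:,2]*(.019-back)
E
python3 - <<'E'
from h import *
from station import arm
o=arm.observe();Rt=tool(30);p=grasp(lane([0,0,.0745]),Rt,.15)
print(p,move(o,p,Rt)); q=o["tool_pos"]*.6+p*.4; q[2]=.33
Rm=R.from_matrix(o["eef_rot"])*R.from_rotvec(.4*R.from_matrix(o["eef_rot"].T@Rt).as_rotvec())
print(q,move(o,q,Rm.as_matrix()))
E
```

```text
[ 0.5301766  -0.18033772  0.21475643] ([0.257, 0.4534, -0.964], [0.9258, -0.5693, -0.026], 'rows>=', 14)
[ 0.30799799 -0.41896     0.33      ] ([0.1028, 0.1814, -0.3856], [0.3704, -0.2281, -0.257], 'rows>=', 7)
```

Request:
{"api": "apply_moves", "payload": {"moves": [[[0.1,0.18,-0.386],[0.37,-0.228,-0.257],1],[[0.1,0.18,-0.386],[0.37,-0.228,-0.257],1],[[0.1,0.18,-0.386],[0.37,-0.228,-0.257],1],[[0.1,0.18,-0.386],[0.37,-0.228,-0.257],1],[[0.1,0.18,-0.386],[0.37,-0.228,-0.257],1],[[0.1,0.18,-0.386],[0.37,-0.228,-0.257],1],[[0.257,0.453,-0.964],[0.926,-0.569,-0.026],1],[[0.257,0.453,-0.964],[0.926,-0.569,-0.026],1],[[0.257,0.453,-0.964],[0.926,-0.569,-0.026],1],[[0.257,0.453,-0.964],[0.926,-0.569,-0.026],1],[[0.257,0.453,-0.964],[0.926,-0.569,-0.026],1],[[0.257,0.453,-0.964],[0.926,-0.569,-0.026],1]]}}

```text
time: 1.15
tool_pos: [0.4682, -0.247, 0.2454]
eef_rot: [[0.225, 0.966, 0.131], [0.835, -0.26, 0.484], [0.502, 0.0, -0.865]]
contact_force: [1.4, -1.0, -0.3]
finger_gap: 0.0855
finger_force: 0.0
```

```bash
cat > go.py <<'E'
from h import *
from station import arm
o=arm.observe();Rt=tool(30);p=grasp(lane([0,0,.0745]),Rt,.15)
print(o["tool_pos"],p,move(o,p,Rt),o["qpos"].round(0) if hasattr(o["qpos"],"round") else o["qpos"])
E
python3 go.py
```

```text
[ 0.46821746 -0.24696317  0.24535366] [ 0.5301766  -0.18033772  0.21475643] ([-0.0019, -0.0017, 0.0032], [0.1085, 0.085, 0.1336], 'rows>=', 3) [-49.   5.  72.  28. 118. -23.]
```

Request:
{"api": "apply_moves", "payload": {"moves": [[[0,0,0],[0.108,0.085,0.134],1],[[0,0,0],[0.108,0.085,0.134],1],[[0,0,0],[0.108,0.085,0.134],1],[[0,0,0],[0.108,0.085,0.134],1]]}}

```text
time: 1.48
tool_pos: [0.5304, -0.1788, 0.214]
eef_rot: [[0.226, 0.966, 0.128], [0.836, -0.26, 0.484], [0.5, -0.003, -0.866]]
contact_force: [-0.1, 0.0, 0.0]
finger_gap: 0.0857
finger_force: 0.0
```

```bash
cat > snap.py <<'E'
import sys,cv2,pickle
from station import imaging
n,k=sys.argv[1:3]
s=imaging.snapshot(n);pickle.dump(s,open(k+".pkl","wb"))
f=s["frame"][:,:,::-1]
if len(sys.argv)>3:
    a,b,c,d=map(int,sys.argv[3:7]);f=f[b:d,a:c]
m=min(800/f.shape[1],600/f.shape[0]);print("scale",m)
cv2.imwrite(f"pics/{k}.png",cv2.resize(f,None,fx=m,fy=m,interpolation=cv2.INTER_CUBIC))
E
python3 snap.py wrist w1; python3 go.py
```

```text
scale 1.25
[ 0.52965091 -0.18057632  0.21509057] [ 0.5301766  -0.18033772  0.21475643] ([-0.0027, 0.0012, 0.0016], [0.0003, 0.0009, 0.0009], 'rows>=', 1) [-40.   5.  74.  29. 111. -17.]
```

View pics/w1.png

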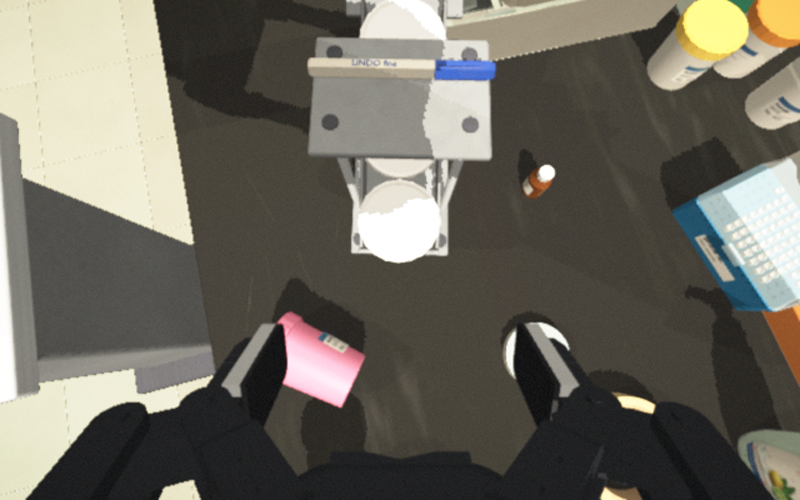

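Wrist view is well aligned: front lid centre (400,221), shelf front edge (307,155)–(492,159), post holes (330,122),(470,124),(334,52),(469,54), foot-plate low corners (351,254),(448,255). Refit with these.

```bash
cat > fit.py <<'E'
from h import *
import pickle
d=pickle.load(open("d0.pkl","rb"));top,sc=d["top"],d["scene"];w=pickle.load(open("w1.pkl","rb"))
tc=lambda a:np.array(a)/4.3+[265,145]
cc=lambda a:np.array(a)/3.4+[210,155]
wc=lambda a:np.array(a)/1.25
A=ry(-20)
def res(q):
    x,y,a,lx,lz,sx,sz,ft=q
    f=lambda P:np.atleast_2d(P)@rz(a).T+[x,y,0]
    sh=f([[sx+.085,-.058,sz+.006],[sx,-.058,sz+.006],[sx,.058,sz+.006],[sx+.085,.058,sz+.006]])
    ho=f([[sx+i,j,sz+.006] for i,j in((.022,.044),(.022,-.044),(.072,.044),(.072,-.044))])
    F=f([[-.1275,.05,ft],[.1275,.05,ft],[-.1275,-.05,ft]])
    lid=f(np.array([lx,0,lz])+A@[0,0,.081])
    ri=f(np.array([lx,0,lz])+A@[0,.0315,.081]);le=f(np.array([lx,0,lz])+A@[0,-.0315,.081])
    fr=f(np.array([lx,0,lz])+A@[-.0315,0,.081])
    e=[proj(top,sh)-tc([[297,101],[413,133],[372,300],[250,265]]),
    (proj(sc,sh)-cc([[362,58],[425,40],[497,97],[418,118]]))*.5,
    proj(top,F[:2])-tc([[392,324],[70,232]]),
    (proj(sc,F[:2])-cc([[512,240],[262,307]]))*.5,
    proj(top,lid)-tc([423,240]),
    proj(w,lid)-wc([400,221]),
    proj(w,ri)-wc([358,222]), proj(w,le)-wc([441,221]),
    proj(w,ho)-wc([[330,122],[470,124],[334,52],[469,54]]),
    proj(w,sh[[0,3]])-wc([[489,40],[316,38]]),
    proj(w,F[[0,2]])-wc([[351,254],[448,255]])]
    return np.vstack(e).ravel()
s=least_squares(res,[.58,.0,75,-.095,.03,-.1,.16,.003],loss="soft_l1",bounds=([0,-1,0,-1,-1,-1,-1,0],[1,1,180,1,1,1,1,.008]))
print(s.cost,s.x.round(4));print(s.fun.reshape(-1,2).round(1).tolist())
E
python3 fit.py
```

```text
10.477206532333852 [ 5.80800e-01  1.10000e-03  7.41726e+01 -9.50000e-02  3.73000e-02
 -9.70000e-02  1.66500e-01  1.70000e-03]
[[-0.8, -0.6], [0.6, -0.1], [-0.5, -0.5], [-0.8, -0.4], [-1.5, -0.6], [1.6, -0.5], [-0.5, -0.3], [-2.0, -0.4], [0.3, 0.1], [-0.3, 0.1], [-0.3, -0.1], [-1.0, 0.1], [-0.6, -0.4], [-0.4, 0.3], [-0.2, -0.9], [0.2, 0.7], [0.6, 0.8], [-0.1, 0.5], [0.4, 1.1], [-0.6, 0.6], [-0.0, -1.8], [-1.3, -1.7], [0.1, -0.0], [0.4, 0.2]]
```

```bash
cat >> h.py <<'E'
RK=np.array([.5808,.0011,74.17]); LX,LZ=-.095,.0373
E
cat > go.py <<'E'
from h import *
from station import arm
import sys
o=arm.observe()
th,back,x,z=map(float,sys.argv[1:5])
Rt=tool(th);p=grasp(lane([x,0,z]),Rt,back)
print(o["time"],o["tool_pos"].round(4),p.round(4),move(o,p,Rt),"F",o["contact_force"].round(1),o["finger_gap"].round(4),o["qpos"].round(0))
E
python3 go.py 32 .05 0 .0745; python3 go.py 32 -.005 0 .0745
```

```text
Traceback (most recent call last):
  File "go.py", line 7, in <module>
    print(o["time"],o["tool_pos"].round(4),p.round(4),move(o,p,Rt),"F",o["contact_force"].round(1),o["finger_gap"].round(4),o["qpos"].round(0))
                                                                                                   ^^^^^^^^^^^^^^^^^^^^^
AttributeError: 'float' object has no attribute 'round'
Traceback (most recent call last):
  File "go.py", line 7, in <module>
    print(o["time"],o["tool_pos"].round(4),p.round(4),move(o,p,Rt),"F",o["contact_force"].round(1),o["finger_gap"].round(4),o["qpos"].round(0))
                                                                                                   ^^^^^^^^^^^^^^^^^^^^^
AttributeError: 'float' object has no attribute 'round'
```

```bash
sed -i 's/o\["finger_gap"\].round(4)/o["finger_gap"]/' go.py
python3 go.py 32 .05 0 .0745; python3 go.py 32 -.005 0 .0745
```

```text
1.5333 [ 0.5297 -0.1806  0.2151] [ 0.5435 -0.1306  0.1336] ([-0.0072, 0.0345, 0.009], [0.0085, 0.0008, 0.193], 'rows>=', 3) F [-0.7 -0.7 -0.1] 0.08551328960108077 [-40.   5.  74.  29. 111. -17.]
1.5333 [ 0.5297 -0.1806  0.2151] [ 0.5514 -0.1026  0.087 ] ([-0.0072, 0.0345, 0.009], [0.0125, 0.0016, 0.3029], 'rows>=', 4) F [-0.7 -0.7 -0.1] 0.08551328960108077 [-40.   5.  74.  29. 111. -17.]
```

Request:
{"api": "apply_moves", "payload": {"moves": [[[-0.007,0.034,0.009],[0.008,0.001,0.08],1],[[-0.007,0.034,0.009],[0.009,0.001,0.15],1],[[-0.007,0.034,0.009],[0.01,0.001,0.2],1],[[-0.007,0.034,0.009],[0.011,0.001,0.235],1],[[-0.007,0.034,0.009],[0.012,0.001,0.27],1],[[-0.007,0.034,0.009],[0.0125,0.0015,0.303],1],[[-0.007,0.034,0.009],[0.0125,0.0015,0.303],1],[[-0.007,0.034,0.009],[0.0125,0.0015,0.303],1]], "grip_force": 25}}

```text
time: 2.2
tool_pos: [0.5512, -0.1051, 0.088]
eef_rot: [[0.234, 0.961, 0.147], [0.816, -0.276, 0.508], [0.529, 0.001, -0.849]]
contact_force: [0.7, -0.6, -0.5]
finger_gap: 0.0853
finger_force: 0.0
```

```bash
python3 go.py 32 -.005 0 .0745;python3 snap.py wrist w2
```

```text
2.2 [ 0.5512 -0.1051  0.088 ] [ 0.5514 -0.1026  0.087 ] ([0.0028, 0.0012, -0.0024], [0.0031, -0.001, 0.0045], 'rows>=', 1) F [ 0.7 -0.6 -0.5] 0.08533628673806763 [-34.   4.  90.  30.  97. -17.]
scale 1.25
```

View pics/w2.png

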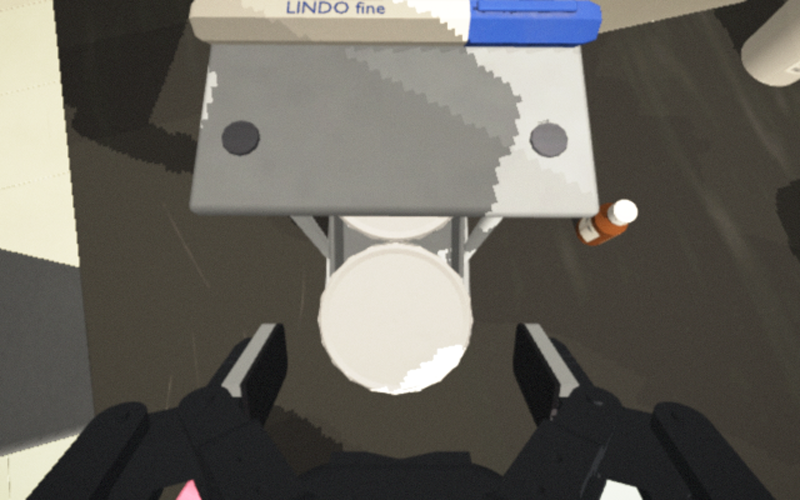

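```bash
python3 - <<'E'
from h import *
from station import arm
w=pickle.load(open("w2.pkl","rb"));o=arm.observe();r,t=o["eef_rot"],o["tool_pos"]
for n,q in dict(tcp=[0,0,0],tipopen=[0,.0425,-.013],tipL=[.011,-.0425,-.013],gr=[0,.0425,-.032],g2=[.011,.0425,-.043]).items(): print(n,(proj(w,t+r@np.array(q))*1.25).round())
for n,q in dict(lidc=[0,0,.081],lidR=[0,-.0315,.081],lidL=[0,.0315,.081],lidfar=[.0315,0,.081],lidnear=[-.0315,0,.081]).items(): print(n,(proj(w,lane(q))*1.25).round())
print(((w["T"][:3,3]-t)@r).round(3),(w["T"][:3,2]@r).round(3))
# fit lid centre + plane tilt from w2 with 63mm
ob=np.array([[395,318],[318,318],[472,318],[395,245],[395,394]])/1.25
def f(c):
    P=np.array([c+rz(RK[2])@ry(-20)@np.array(q) for q in([0,0,0],[0,.0315,0],[0,-.0315,0],[.0315,0,0],[-.0315,0,0])])
    return (proj(w,P)-ob).ravel()
s=least_squares(f,lane([0,0,.081]));print(s.x,lane([0,0,.081]),s.fun.round(1))
E
```

```text
tcp [[400. 296.]]
tipopen [[496. 309.]]
tipL [[301. 286.]]
gr [[507. 331.]]
g2 [[517. 320.]]
lidc [[397. 320.]]
lidR [[475. 319.]]
lidL [[319. 320.]]
lidfar [[397. 242.]]
lidnear [[397. 394.]]
[ 0.081  0.    -0.17 ] [-0.316 -0.002  0.949]
[ 0.5466432  -0.11642132  0.11099667] [ 0.54732841 -0.11695013  0.1134151 ] [ 0.   1.   0.2  1.2 -0.2  0.8 -0.2 -1.7  0.2 -1.4]
```

The lid prediction agrees to 2 mm (lid centre at (395,318)); the finger tips at (287,325)/(513,325) look further back than expected, so I partially close first to check.

Request:
{"api": "apply_moves", "payload": {"moves": [[[0,0,0],[0.003,-0.001,0.005],0.62],[[0,0,0],[0.003,-0.001,0.005],0.62],[[0,0,0],[0.003,-0.001,0.005],0.62],[[0,0,0],[0.003,-0.001,0.005],0.62],[[0,0,0],[0.003,-0.001,0.005],0.62]]}}

```text
time: 2.67
tool_pos: [0.5522, -0.1017, 0.0869]
eef_rot: [[0.233, 0.961, 0.148], [0.816, -0.276, 0.508], [0.529, 0.003, -0.849]]
contact_force: [-0.8, 0.7, 0.2]
finger_gap: 0.0693
finger_force: 0.0
```

```bash
python3 go.py 32 -.005 0 .0745;python3 snap.py wrist w3
```

```text
2.6667 [ 0.5522 -0.1017  0.0869] [ 0.5514 -0.1026  0.087 ] ([0.0035, 0.0012, -0.0011], [-0.0018, -0.001, -0.0012], 'rows>=', 1) F [-0.8  0.7  0.2] 0.06930935230986983 [-34.   3.  90.  31.  96. -17.]
scale 1.25
```

View pics/w3.png

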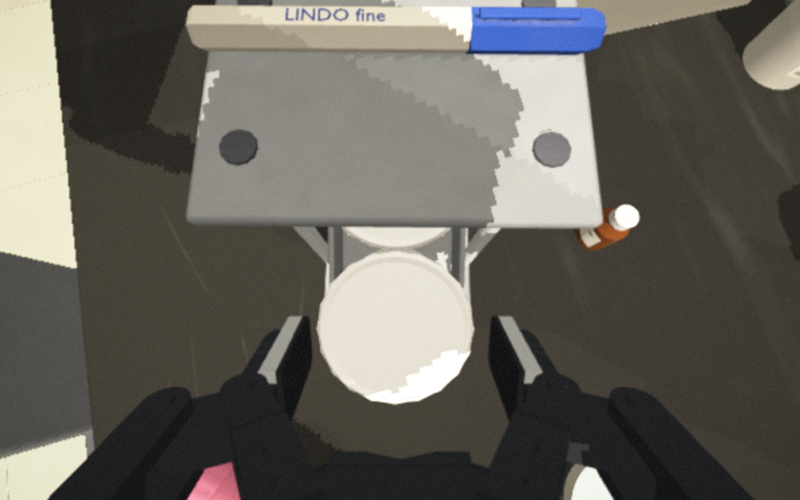

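Request:
{"api": "apply_moves", "payload": {"moves": [[[0,0,0],[0,0,0],0.38],[[0,0,0],[0,0,0],0.38],[[0,0,0],[0,0,0],0.38],[[0,0,0],[0,0,0],0.38]]}}

```text
time: 3.05
tool_pos: [0.5525, -0.102, 0.0876]
eef_rot: [[0.232, 0.961, 0.149], [0.817, -0.276, 0.507], [0.529, 0.004, -0.849]]
contact_force: [-0.7, -2.7, 4.5]
finger_gap: 0.0591
finger_force: 3.0
```

```bash
python3 go.py 32 -.005 0 .0745; python3 -c "
from station import arm;o=arm.observe();print(o['finger_force'],o['moment'])"
```

```text
3.05 [ 0.5525 -0.102   0.0876] [ 0.5514 -0.1026  0.087 ] ([0.0046, 0.0015, -0.0006], [-0.0022, -0.0018, 0.0002], 'rows>=', 1) F [-0.7 -2.7  4.5] 0.05912384838078798 [-34.   3.  90.  31.  96. -17.]
3.0066635250113904 [-0.14101356  0.232033    0.14541237]
```

Tips rest on the lid top (gap 59 mm, 5 N): the real tips sit further back than the stated TCP, as the picture showed. Open, go 17 mm deeper, then close.

Request:
{"api": "apply_moves", "payload": {"moves": [[[0,0,0],[0,0,-0.006],1],[[0,0,0],[0,-0.003,-0.006],1],[[0,0,0],[0,-0.003,-0.006],1],[[0,0,0],[0,-0.003,0],1],[[0,0,0],[0,-0.003,0.012],1],[[0,0,0],[0,-0.003,0.024],1],[[0,0,0],[0,-0.003,0.034],1],[[0,0,0],[0,-0.003,0.034],1],[[0,0,0],[0,-0.003,0.034],1]]}}

```text
time: 3.8
tool_pos: [0.5528, -0.0918, 0.0714]
eef_rot: [[0.233, 0.961, 0.146], [0.816, -0.275, 0.509], [0.529, 0.001, -0.848]]
contact_force: [0.0, 0.4, 0.2]
finger_gap: 0.0851
finger_force: 0.0
```

Request:
{"api": "apply_moves", "payload": {"moves": [[[0,0,0],[0,0,0],0.38],[[0,0,0],[0,0,0],0.38],[[0,0,0],[0,0,0],0.38],[[0,0,0],[0,0,0],0.38],[[0,0,0],[0,0,0],0.38],[[0,0,0],[0,0,0],0.38]], "grip_force": 25}}

```text
time: 4.3
tool_pos: [0.5534, -0.0926, 0.0727]
eef_rot: [[0.232, 0.961, 0.148], [0.816, -0.276, 0.508], [0.529, 0.003, -0.849]]
contact_force: [0.4, -1.7, 2.4]
finger_gap: 0.062
finger_force: 27.6
```

```bash
python3 go.py 32 -.022 0 .0745; python3 snap.py wrist w4
```

```text
4.3 [ 0.5534 -0.0926  0.0727] [ 0.5539 -0.0939  0.0725] ([0.0039, 0.0011, -0.0009], [-0.0021, 0.0016, -0.0009], 'rows>=', 1) F [ 0.4 -1.7  2.4] 0.06200964897067013 [-33.   3.  91.  31.  95. -17.]
scale 1.25
```

View pics/w4.png

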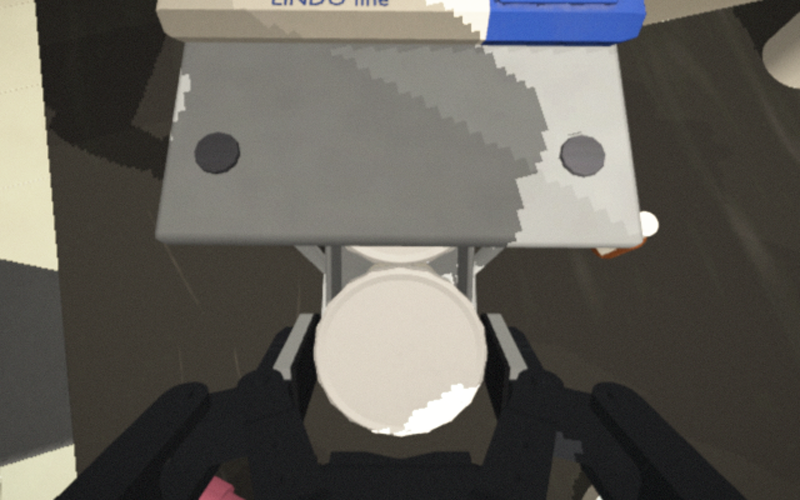

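Cup gripped (gap 62 mm, 28 N, pads on both sides of the lid at (315,350)/(487,350)). Lift square to the lane floor by 95 mm.

Request:
{"api": "apply_moves", "payload": {"moves": [[[0,0,0],[0.003,0,-0.012],0.34],[[0,0,0],[0.006,0,-0.03],0.34],[[0,0,0],[0.01,0,-0.048],0.34],[[0,0,0],[0.014,0,-0.066],0.34],[[0,0,0],[0.018,0,-0.084],0.34],[[0,0,0],[0.022,0,-0.102],0.34],[[0,0,0],[0.025,0,-0.12],0.34],[[0,0,0],[0.029,0,-0.138],0.34],[[0,0,0],[0.033,0,-0.156],0.34],[[0,0,0],[0.037,0,-0.174],0.34],[[0,0,0],[0.04,0,-0.188],0.34],[[0,0,0],[0.04,0,-0.188],0.34]], "grip_force": 30}}

```text
time: 5.35
tool_pos: [0.5445, -0.1246, 0.1646]
eef_rot: [[0.232, 0.961, 0.15], [0.817, -0.276, 0.507], [0.528, 0.005, -0.849]]
contact_force: [0.7, 0.7, 0.1]
finger_gap: 0.0613
finger_force: 33.0
```

```bash
python3 snap.py wrist w5;  python3 - <<'E'
from h import *
from station import arm
import cv2
o=arm.observe();print(o["tool_pos"],o["finger_gap"],o["qpos"])
# grip geometry at grasp: TCP rel to cup base (cup frame = lane frame axes)
d=pickle.load(open("d0.pkl","rb"));top=d["top"]
# tray corners from saturation-insensitive threshold not used
f=top["frame"][200:265,190:260,::-1]
cv2.imwrite("pics/tray.png",cv2.resize(f,None,fx=5,fy=5,interpolation=cv2.INTER_CUBIC))
a=cv2.imread("pics/w5.png");a=cv2.resize(a,(560,350));b=cv2.imread("pics/tray.png")
c=np.zeros((350+0,560+0,3),np.uint8);c[:]=a
cv2.imwrite("pics/m5.png",np.vstack([c[:, :],np.pad(cv2.resize(b,(269,250)),((0,0),(0,291),(0,0)))]))
E
```

```text
scale 1.25
[ 0.54430513 -0.12421639  0.16356433] 0.061404243054448804 [-35.87035663   2.27601236  83.1513057   30.92002444 104.11777357
 -14.77013311]
```

View pics/m5.png

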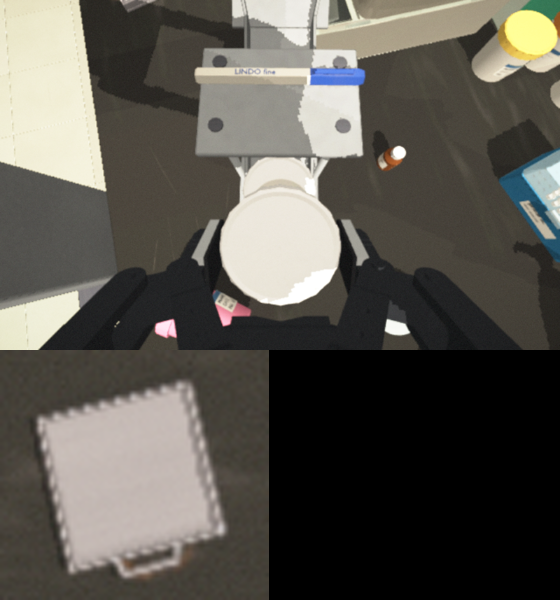

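Cup held; the second cup slid to the front (seen behind at (277,175)). Now compute the cup pose in the tool and the tray target (tray corners give centre px (224,233)).

```bash
cat > cup.py <<'E'
from h import *
from station import arm
import sys
o=arm.observe()
w=pickle.load(open("w5.pkl","rb"))
r0=np.array(o["eef_rot"]);t0=o["tool_pos"]
ob=np.array([[401,350],[316,352],[486,352],[401,264],[401,434]])/1.25
def f(c,a=12.):
    C=ry(a)  # cup axis in tool (x towards +): z_cup = back, tilted
    P=[np.array(c)+rot(a)@np.array(q) for q in([0,0,0],[0,.0315,0],[0,-.0315,0],[.0315,0,0],[-.0315,0,0])]
    return (proj(w,t0+np.array(P)@r0.T)-ob).ravel()
def rot(a): # cup frame in tool: columns x (up-lane), y, z; tool leans 20+a in rack
    return tool(20+a).T@rz(RK[2])@ry(-20)
if __name__=="__main__":
    for a in(8,12,16):
        s=least_squares(f,[0,0,-.03],args=(a,));print(a,s.x.round(4),s.cost.round(2),"base",(s.x-rot(a)[:,2]*.081).round(4))
    tg=np.array([.5534,-.0926,.0727]);print("from grasp",(tool(32).T@(lane([0,0,0])-tg)).round(4))
E
python3 cup.py
```

```text
8 [ 0.001   0.0014 -0.0487] 10.96 base [-0.0102  0.0014  0.0315]
12 [ 0.0001  0.0014 -0.047 ] 3.87 base [-0.0167  0.0014  0.0322]
16 [-0.0006  0.0014 -0.0455] 2.12 base [-0.0229  0.0014  0.0323]
from grasp [-0.0165  0.0008  0.0314]
```

```bash
cat > go2.py <<'E'
from h import *
from station import arm
import sys
B=np.array([-.0166,.001,.0318])
o=arm.observe();print(o["time"],"TCP",o["tool_pos"].round(4),"base",(o["tool_pos"]+o["eef_rot"]@B).round(4),"F",o["contact_force"].round(1),"gap",round(o["finger_gap"],4),"q",o["qpos"].round(0))
for a in sys.argv[1:]:   # lean,yaw,x,y,z
    th,yw,*b=map(float,a.split(","));Rt=tool(th,yw);p=np.array(b)-Rt@B
    print(a,p.round(3),move(o,p,Rt))
E
python3 go2.py 22,74.2,.43,-.1,.17 12,74.2,.42,.05,.15 12,74.2,.456,.3165,.07
```

```text
5.4 TCP [ 0.5443 -0.1242  0.1636] base [ 0.5461 -0.1219  0.1278] F [ 0.7  0.1 -0.7] gap 0.0614 q [-36.   2.  83.  31. 104. -15.]
22,74.2,.43,-.1,.17 [ 0.43  -0.096  0.206] ([0.0046, -0.1653, -0.0014], [0.0369, -0.2348, -0.0773], 'rows>=', 3)
12,74.2,.42,.05,.15 [0.422 0.06  0.185] ([0.0045, -0.332, -0.0018], [0.2653, -0.3369, 0.1144], 'rows>=', 6)
12,74.2,.456,.3165,.07 [0.458 0.326 0.105] ([0.0045, -0.332, -0.0018], [0.6326, -0.4152, 0.5313], 'rows>=', 12)
```

Request:
{"api": "apply_moves", "payload": {"moves": [[[0,-0.02,0],[0.005,-0.03,-0.04],0.34],[[0,-0.06,0],[0.01,-0.08,-0.06],0.34],[[0,-0.1,0],[0.018,-0.13,-0.077],0.34],[[0,-0.14,0],[0.027,-0.18,-0.077],0.34],[[0,-0.165,0],[0.037,-0.235,-0.077],0.34],[[0,-0.2,0],[0.08,-0.255,-0.04],0.34],[[0,-0.24,0],[0.125,-0.275,0],0.34],[[0,-0.28,0],[0.17,-0.295,0.04],0.34],[[0,-0.31,0],[0.22,-0.315,0.075],0.34],[[0,-0.332,0],[0.265,-0.335,0.114],0.34],[[0,-0.332,0],[0.265,-0.335,0.114],0.34]]}}

```text
time: 6.32
tool_pos: [0.4208, 0.0655, 0.1834]
eef_rot: [[0.261, 0.964, 0.057], [0.942, -0.267, 0.202], [0.21, 0.001, -0.978]]
contact_force: [-0.7, -0.4, -0.4]
finger_gap: 0.0613
finger_force: 33.2
```

```bash
python3 go2.py 12,74.2,.456,.3165,.07
```

```text
6.3167 TCP [0.4208 0.0655 0.1834] base [0.4192 0.0561 0.1488] F [-0.7 -0.4 -0.4] gap 0.0613 q [ -6. -26. 101.  12. 103.  12.]
12,74.2,.456,.3165,.07 [0.458 0.326 0.105] ([-0.0005, -0.0021, 0.0055], [0.477, -0.068, 0.2636], 'rows>=', 7)
```

Request:
{"api": "apply_moves", "payload": {"moves": [[[0,0,0],[0.05,-0.007,0.015],0.34],[[0,0,0],[0.11,-0.015,0.04],0.34],[[0,0,0],[0.18,-0.025,0.07],0.34],[[0,0,0],[0.25,-0.035,0.105],0.34],[[0,0,0],[0.32,-0.045,0.15],0.34],[[0,0,0],[0.39,-0.055,0.2],0.34],[[0,0,0.005],[0.44,-0.063,0.24],0.34],[[0,0,0.005],[0.477,-0.068,0.264],0.34],[[0,0,0.005],[0.477,-0.068,0.264],0.34],[[0,0,0.005],[0.477,-0.068,0.264],0.34]]}}

```text
time: 7.15
tool_pos: [0.4604, 0.3196, 0.1026]
eef_rot: [[0.273, 0.96, 0.056], [0.94, -0.278, 0.198], [0.206, -0.002, -0.979]]
contact_force: [0.1, 0.2, -1.2]
finger_gap: 0.0615
finger_force: 33.2
```

```bash
python3 go2.py 12,74.2,.456,.3165,.006  12,74.2,.456,.3165,.0; python3 snap.py top t1 200 195 265 265; python3 -c "
from h import *
s=pickle.load(open('t1.pkl','rb'))
print(proj(s,[[.456,.3165,.151],[.456,.3165,.07]]))"
```

```text
7.15 TCP [0.4604 0.3196 0.1026] base [0.4586 0.31   0.068 ] F [ 0.1  0.2 -1.2] gap 0.0615 q [25. -9. 96.  9. 86. 42.]
12,74.2,.456,.3165,.006 [0.458 0.326 0.041] ([-0.0005, 0.002, -0.0062], [-0.0149, -0.0086, 0.1236], 'rows>=', 2)
12,74.2,.456,.3165,.0 [0.458 0.326 0.035] ([-0.0005, 0.002, -0.0062], [-0.0173, -0.0086, 0.1354], 'rows>=', 2)
scale 8.571428571428571
[[213.99505963 229.61840212]
 [220.16412848 231.68407448]]
```

Request:
{"api": "apply_moves", "payload": {"moves": [[[0,0,0],[-0.008,0,0.038],0.34],[[0,0,0],[-0.014,0,0.068],0.34],[[0,0,0],[-0.018,0,0.088],0.34],[[0,0,0],[-0.021,0,0.1],0.34],[[0,0,0],[-0.021,0,0.1],0.34],[[0,0,0],[-0.021,0,0.1],0.34]]}}

```text
time: 7.7
tool_pos: [0.4619, 0.3191, 0.0539]
eef_rot: [[0.275, 0.96, 0.06], [0.939, -0.281, 0.2], [0.209, 0.001, -0.978]]
contact_force: [0.5, 0.5, -0.1]
finger_gap: 0.0614
finger_force: 33.2
```

```bash
python3 go2.py 12,74.2,.456,.3165,.003
```

```text
7.7 TCP [0.4619 0.3191 0.0539] base [0.4602 0.3096 0.0193] F [ 0.5  0.5 -0.1] gap 0.0614 q [ 25.  -8. 100.   9.  81.  41.]
12,74.2,.456,.3165,.003 [0.458 0.326 0.038] ([0.003, -0.0008, -0.0084], [0.004, -0.0121, 0.0343], 'rows>=', 1)
```

Request:
{"api": "apply_moves", "payload": {"moves": [[[0,0,0],[-0.002,-0.004,0.012],0.34],[[0,0,0],[-0.002,-0.008,0.02],0.34],[[0,0,0],[-0.003,-0.012,0.023],0.34],[[0,0,0],[-0.003,-0.012,0.026],0.34],[[0,0,0],[-0.003,-0.012,0.028],0.34],[[0,0,0],[-0.003,-0.012,0.028],0.34]]}}

```text
time: 8.2
tool_pos: [0.4561, 0.3227, 0.0392]
eef_rot: [[0.274, 0.96, 0.059], [0.939, -0.28, 0.2], [0.208, 0.001, -0.978]]
contact_force: [-0.1, 0.6, -1.3]
finger_gap: 0.0615
finger_force: 33.2
```

Request:
{"api": "apply_moves", "payload": {"moves": [[[0,0,0],[0,0,0.002],0.34],[[0,0,0],[0,0,0.004],0.34],[[0,0,0],[-0.001,0,0.005],0.34],[[0,0,0],[-0.001,0,0.005],0.34]]}}

```text
time: 8.53
tool_pos: [0.4561, 0.3225, 0.0366]
eef_rot: [[0.274, 0.96, 0.059], [0.939, -0.28, 0.2], [0.208, 0.001, -0.978]]
contact_force: [0.6, 0.4, -0.7]
finger_gap: 0.0611
finger_force: 33.2
```

Request:
{"api": "apply_moves", "payload": {"moves": [[[0,0,0],[0,0,0.002],0.34],[[0,0,0],[0,0,0.003],0.34],[[0,0,0],[0,0,0.003],0.34]]}}

```text
time: 8.78
tool_pos: [0.4562, 0.3229, 0.0351]
eef_rot: [[0.274, 0.96, 0.059], [0.939, -0.28, 0.2], [0.208, 0.001, -0.978]]
contact_force: [-0.2, -0.8, -0.8]
finger_gap: 0.0615
finger_force: 33.2
```

Request:
{"api": "apply_moves", "payload": {"moves": [[[0,0,0],[0,0,0.002],0.34],[[0,0,0],[0,0,0.003],0.34],[[0,0,0],[0,0,0.003],0.34]]}}

```text
time: 9.03
tool_pos: [0.4566, 0.3236, 0.0348]
eef_rot: [[0.274, 0.96, 0.06], [0.939, -0.28, 0.201], [0.209, 0.001, -0.978]]
contact_force: [-1.1, -0.7, 4.5]
finger_gap: 0.0614
finger_force: 33.8
```

Contact with the tray floor (4.5 N). Release and back off along the tool axis.

Request:
{"api": "apply_moves", "payload": {"moves": [[[0,0,0],[0,0,-0.001],0.6],[[0,0,0],[0,0,-0.001],0.8],[[0,0,0],[0,0,-0.001],1],[[0,0,0],[0,0,-0.001],1],[[0,0,0],[0,0,-0.001],1],[[0,0,0],[0,0,-0.02],1],[[0,0,0],[0,0,-0.05],1],[[0,0,0],[0,0,-0.1],1],[[0,0,0],[0,0,-0.17],1],[[0,0,0],[0,0,-0.24],1],[[0,0,0],[0,0,-0.28],1],[[0,0,0],[0,0,-0.28],1]]}}

```text
time: 10.03
tool_pos: [0.4501, 0.2956, 0.1785]
eef_rot: [[0.272, 0.96, 0.069], [0.938, -0.281, 0.204], [0.215, 0.009, -0.977]]
contact_force: [0.1, 0.3, 0.9]
finger_gap: 0.0854
finger_force: 0.0
```

```bash
python3 - <<'E'
from h import *
from station import arm,imaging
import cv2
o=arm.observe();print(o["time"],o["tool_pos"],o["qpos"].round(0))
s=imaging.snapshot("scene");t=imaging.snapshot("top")
pickle.dump((s,t),open("t2.pkl","wb"))
# predicted upright cup lid in both and white pixels nearby
for im in(s,t):
    uv=proj(im,[[.4555,.316,.084]])[0];f=im["frame"].astype(int);x,y=uv.round().astype(int)
    g=f[y-25:y+26,x-25:x+26];m=((g.min(2)>(200 if im is t else 185))).astype(np.uint8)
    n,l,st,c=cv2.connectedComponentsWithStats(m);k=1+st[1:,4].argmax()
    print(uv,st[k],c[k]+[x-25,y-25])
x=t["frame"];cv2.imwrite("pics/t2.png",cv2.resize(x[170:270,190:460,::-1],None,fx=2.9,fy=2.9,interpolation=cv2.INTER_CUBIC))
# new cup lid precise
g=t["frame"][215:265,405:455].min(2);m=(g>195).astype(np.uint8);n,l,st,c=cv2.connectedComponentsWithStats(m);k=1+st[1:,4].argmax()
print("new",st[k],onz(t,c[k]+[405,215],.081))
E
```

```text
10.0333 [0.45013569 0.29557602 0.17851105] [ 23. -14.  92.   9.  93.  41.]
[250.96055455 270.90058651] [ 15  17  24  18 316] [252.35126582 271.41772152]
[219.31177175 231.51042691] [  1  11  43  28 588] [216.20408163 231.16326531]
new [ 17  15  19  19 292] [ 0.43295231 -0.32618105  0.081     ]
```

Placed upright: the lid shows at (252,271) in the scene, 1.4 px from prediction. Now the new cup.

```bash
cat > go3.py <<'E'
from h import *
from station import arm
import sys
G=np.array([0,0,-.044])
o=arm.observe();print(o["time"],"TCP",o["tool_pos"].round(4),"F",o["contact_force"].round(1),"gap",round(o["finger_gap"],4),"q",o["qpos"].round(0))
for a in sys.argv[1:]:   # tool lean, then grip-point x,y,z
    th,*b=map(float,a.split(","));Rt=tool(th);p=np.array(b)-Rt@G
    print(a,p.round(3),move(o,p,Rt))
E
python3 go3.py 0,.43,.2,.3 -5,.42,-.05,.31 -10,.4325,-.3265,.2
```

```text
10.1333 TCP [0.4486 0.2953 0.1725] F [-0.1 -0.2 -0.8] gap 0.0854 q [ 23. -14.  92.   9.  93.  41.]
0,.43,.2,.3 [0.43  0.2   0.256] ([0.0038, -0.2021, -0.0075], [-0.154, 0.0183, -0.2039], 'rows>=', 4)
-5,.42,-.05,.31 [ 0.419 -0.054  0.266] ([0.0035, -0.2854, -0.0077], [-0.632, 0.1395, -0.3271], 'rows>=', 9)
-10,.4325,-.3265,.2 [ 0.43  -0.334  0.157] ([0.0031, -0.3688, -0.0078], [-1.1976, 0.3181, -0.224], 'rows>=', 16)
```

Request:
{"api": "apply_moves", "payload": {"moves": [[[0,-0.1,0],[-0.08,0.009,-0.1],1],[[0,-0.15,0],[-0.12,0.014,-0.16],1],[[0,-0.2,0],[-0.154,0.018,-0.204],1],[[0,-0.21,0],[-0.23,0.04,-0.225],1],[[0,-0.23,0],[-0.31,0.06,-0.245],1],[[0,-0.25,0],[-0.39,0.08,-0.265],1],[[0,-0.26,0],[-0.47,0.1,-0.285],1],[[0,-0.27,0],[-0.55,0.12,-0.305],1],[[0,-0.285,0],[-0.632,0.14,-0.327],1],[[0,-0.3,0],[-0.71,0.164,-0.327],1],[[0,-0.32,0],[-0.79,0.19,-0.327],1],[[0,-0.34,0],[-0.86,0.215,-0.327],1]]}}

```text
time: 11.13
tool_pos: [0.4228, -0.1716, 0.2398]
eef_rot: [[0.277, 0.96, -0.042], [0.95, -0.28, -0.14], [-0.147, -0.001, -0.989]]
contact_force: [-0.3, 0.3, 0.2]
finger_gap: 0.0854
finger_force: 0.0
```

```bash
python3 go3.py -10,.4325,-.3265,.17
```

```text
11.1333 TCP [ 0.4228 -0.1716  0.2398] F [-0.3  0.3  0.2] gap 0.0854 q [-20. -17.  87.  -9. 108.  -6.]
-10,.4325,-.3265,.17 [ 0.43  -0.334  0.127] ([-0.0025, -0.0262, -0.0072], [-0.2707, 0.1058, 0.2687], 'rows>=', 5)
```

Request:
{"api": "apply_moves", "payload": {"moves": [[[0,-0.01,0],[-0.08,0.03,0.02],1],[[0,-0.02,0],[-0.15,0.06,0.06],1],[[0,-0.026,-0.005],[-0.21,0.08,0.13],1],[[0,-0.026,-0.007],[-0.26,0.1,0.2],1],[[0,-0.026,-0.007],[-0.271,0.106,0.269],1],[[0,-0.026,-0.007],[-0.271,0.106,0.269],1],[[0,-0.026,-0.007],[-0.271,0.106,0.269],1]]}}

```text
time: 11.72
tool_pos: [0.4291, -0.3312, 0.1227]
eef_rot: [[0.269, 0.961, -0.056], [0.948, -0.275, -0.16], [-0.169, -0.01, -0.986]]
contact_force: [0.5, 1.2, 0.0]
finger_gap: 0.0853
finger_force: 0.0
```

```bash
python3 snap.py wrist w6; python3 - <<'E'
from h import *
from station import arm
import cv2
w=pickle.load(open("w6.pkl","rb"));f=w["frame"];uv=proj(w,[[.4325,-.3265,.081]])[0];print(uv)
m=(f.min(2)>150).astype(np.uint8);n,l,st,c=cv2.connectedComponentsWithStats(m)
k=l[int(uv[1]),int(uv[0])];print(st[k],c[k])
bx=st[k];print("bbox ctr on z=.081",onz(w,c[k],.081))
E
python3 go3.py -10,.4325,-.3265,.0745
```

```text
scale 1.25
[322.0412222  196.15793886]
[ 278  150   89   84 5742] [321.95785441 191.99251132]
bbox ctr on z=.081 [ 0.43333283 -0.32332858  0.081     ]
11.7667 TCP [ 0.4306 -0.3313  0.1262] F [-0.5 -0.1  0.3] gap 0.0854 q [-35.  -6.  90.  -9.  93. -20.]
-10,.4325,-.3265,.0745 [ 0.43  -0.334  0.031] ([-0.0045, -0.0028, -0.0004], [0.0275, 0.002, 0.1881], 'rows>=', 3)
```

Request:
{"api": "apply_moves", "payload": {"moves": [[[-0.004,0,0],[0.015,0.002,0.04],1],[[-0.004,0,0],[0.03,0.002,0.08],1],[[-0.004,0,0],[0.03,0.002,0.12],1],[[-0.004,0,0],[0.03,0.002,0.15],1],[[-0.004,0,0],[0.03,0.002,0.175],1],[[-0.004,0,0],[0.03,0.002,0.188],1],[[-0.004,0,0],[0.03,0.002,0.188],1],[[-0.004,0,0],[0.03,0.002,0.188],1]]}}

```text
time: 12.43
tool_pos: [0.4328, -0.3337, 0.0343]
eef_rot: [[0.269, 0.962, -0.042], [0.947, -0.272, -0.168], [-0.173, 0.005, -0.985]]
contact_force: [-0.1, -0.3, -0.1]
finger_gap: 0.0858
finger_force: 0.0
```

```bash
python3 go3.py -10,.4325,-.325,.0745
```

```text
12.4333 TCP [ 0.4328 -0.3337  0.0343] F [-0.1 -0.3 -0.1] gap 0.0858 q [-35.  -4.  98.  -9.  83. -18.]
-10,.4325,-.325,.0745 [ 0.43  -0.332  0.031] ([0.005, -0.0006, -0.0004], [0.0025, -0.0053, 0.0059], 'rows>=', 1)
```

Request:
{"api": "apply_moves", "payload": {"moves": [[[0,0,0],[0.002,-0.004,0.005],1],[[0,0,0],[0.002,-0.004,0.005],1],[[0,0,0],[0.002,-0.004,0.005],0.38],[[0,0,0],[0.002,-0.004,0.005],0.38],[[0,0,0],[0.002,-0.004,0.005],0.38],[[0,0,0],[0.002,-0.004,0.005],0.38],[[0,0,0],[0.002,-0.004,0.005],0.34],[[0,0,0],[0.002,-0.004,0.005],0.34]], "grip_force": 28}}

```text
time: 13.1
tool_pos: [0.4305, -0.3329, 0.0312]
eef_rot: [[0.269, 0.962, -0.043], [0.947, -0.273, -0.168], [-0.173, 0.005, -0.985]]
contact_force: [-1.2, 1.7, 5.5]
finger_gap: 0.0612
finger_force: 30.7
```

```bash
python3 snap.py wrist w7; python3 - <<'E'
from h import *
from station import arm
o=arm.observe();t,r=o["tool_pos"],o["eef_rot"]
print(o["time"],t,r.round(3).tolist(),o["contact_force"].round(1),o["finger_gap"])
print("base in tool",(r.T@([.4325,-.325,0]-t)).round(4),"axis",r[2].round(3))
w=pickle.load(open("w7.pkl","rb"));f=w["frame"].min(2)
print(proj(w,[[.4325,-.325,.081]]))
x,y=proj(w,[[.4325,-.325,.081]])[0].round().astype(int)
print("row",''.join('#' if v>140 else '.' for v in f[y,x-85:x+86]),x-85)
print("col",''.join('#' if v>140 else '.' for v in f[y-85:y+86,x]),y-85)
E
```

```text
scale 1.25
13.15 [ 0.43050688 -0.33291648  0.03118955] [[0.269, 0.962, -0.043], [0.947, -0.273, -0.168], [-0.173, 0.005, -0.985]] [-2.2  1.4  6. ] 0.06170046431316011
base in tool [ 0.0134 -0.0004  0.0293] axis [-0.173  0.005 -0.985]
[[317.92195968 287.84406192]]
row ...................########################################################################################################################################................ 233
col ..............................########################################################################################################..................................... 203
```

Grip is good (gap 62 mm, 31 N). Plan the carry round the near side of the rack.

```bash
cat > go4.py <<'E'
from h import *
from station import arm
import sys
B=np.array([.0142,-.0004,.0293])
o=arm.observe();b=o["tool_pos"]+o["eef_rot"]@B
l=ry(-20).T@(rz(RK[2]).T@(b-[RK[0],RK[1],0])-[LX,0,LZ])
ax=ry(-20).T@rz(RK[2]).T@o["eef_rot"]@[-.173,.005,-.985]
print(o["time"],"TCP",o["tool_pos"].round(4),"base",b.round(4),"lane",l.round(4),"axis",ax.round(3),"F",o["contact_force"].round(1),"gap",round(o["finger_gap"],4),"q",o["qpos"].round(0))
print("load",lane([.18,0,0]).round(4),"down in tool",(-o["eef_rot"][2]).round(3))
for a in sys.argv[1:]:   # tool lean, then base x,y,z
    th,*c=map(float,a.split(","));Rt=tool(th);c=np.array(c) if len(c)==3 else lane([.18,0,0])+[0,0,c[0]]
    p=c-Rt@B
    print(a,p.round(3),move(o,p,Rt))
E
python3 go4.py -10,.4325,-.325,.05 -10,.4325,-.3,.15 0,.43,-.1,.21 10,.45,.07,.21
```

```text
13.15 TCP [ 0.4305 -0.3329  0.0312] base [ 4.327e-01 -3.243e-01 -1.000e-04] lane [-0.2556  0.0537  0.0532] axis [ 0.342 -0.     0.94 ] F [-2.2  1.4  6. ] gap 0.0617 q [-35.  -5.  98.  -9.  83. -18.]
load [0.601  0.0724 0.0989] down in tool [ 0.173 -0.005  0.985]
-10,.4325,-.325,.05 [ 0.43  -0.334  0.081] ([0.0043, -0.0005, -0.0008], [-0.0188, 0.0008, -0.0985], 'rows>=', 2)
-10,.4325,-.3,.15 [ 0.43  -0.309  0.181] ([0.0043, -0.0005, -0.0008], [-0.0061, -0.012, -0.3039], 'rows>=', 4)
0,.43,-.1,.21 [ 0.427 -0.114  0.239] ([0.0044, 0.1661, -0.0004], [0.341, -0.1254, -0.4831], 'rows>=', 8)
10,.45,.07,.21 [0.445 0.052 0.236] ([0.0044, 0.3328, -0.0], [0.6653, -0.1796, -0.5344], 'rows>=', 11)
```

Request:
{"api": "apply_moves", "payload": {"moves": [[[0,0,0],[-0.006,0,-0.03],0.34],[[0,0,0],[-0.019,0,-0.098],0.34],[[0,0,0],[-0.02,0,-0.16],0.34],[[0,0,0],[-0.015,-0.005,-0.225],0.34],[[0,0,0],[-0.006,-0.012,-0.3],0.34],[[0,0.03,0],[0.06,-0.035,-0.34],0.34],[[0,0.06,0],[0.13,-0.058,-0.38],0.34],[[0,0.1,0],[0.2,-0.08,-0.42],0.34],[[0,0.13,0],[0.27,-0.103,-0.455],0.34],[[0,0.166,0],[0.34,-0.125,-0.483],0.34],[[0,0.2,0],[0.4,-0.135,-0.495],0.34],[[0,0.23,0],[0.46,-0.145,-0.505],0.34]]}}

```text
time: 14.15
tool_pos: [0.4336, -0.0511, 0.2398]
eef_rot: [[0.271, 0.962, 0.024], [0.96, -0.272, 0.065], [0.069, 0.005, -0.998]]
contact_force: [1.0, -0.4, -1.6]
finger_gap: 0.0613
finger_force: 31.2
```

```bash
python3 go4.py 10,.45,.08,.22 10,.08 10,.02
```

```text
14.15 TCP [ 0.4336 -0.0511  0.2398] base [ 0.4378 -0.0354  0.2115] lane [0.0792 0.1276 0.1566] axis [ 0.106 -0.     0.994] F [ 1.  -0.4 -1.6] gap 0.0613 q [-15. -20.  90.   4. 110.   3.]
load [0.601  0.0724 0.0989] down in tool [-0.069 -0.005  0.998]
10,.45,.08,.22 [0.445 0.062 0.246] ([0.0048, 0.1005, 0.001], [0.2234, -0.039, 0.002], 'rows>=', 3)
10,.08 [0.596 0.054 0.205] ([0.0048, 0.1005, 0.001], [0.2852, 0.2553, 0.0903], 'rows>=', 5)
10,.02 [0.596 0.054 0.145] ([0.0048, 0.1005, 0.001], [0.2769, 0.2547, 0.21], 'rows>=', 6)
```

Request:
{"api": "apply_moves", "payload": {"moves": [[[0,0.04,0],[0.08,-0.015,0],0.34],[[0,0.07,0],[0.15,-0.03,0.001],0.34],[[0.002,0.1,0],[0.223,-0.039,0.002],0.34],[[0.004,0.1,0],[0.24,0.02,0],0.34],[[0.005,0.1,0],[0.255,0.08,0],0.34],[[0.005,0.1,0],[0.265,0.14,0],0.34],[[0.005,0.1,0],[0.275,0.2,0.01],0.34],[[0.005,0.1,0],[0.285,0.24,0.04],0.34],[[0.005,0.1,0],[0.285,0.255,0.09],0.34],[[0.005,0.1,0],[0.285,0.255,0.09],0.34],[[0.005,0.1,0],[0.285,0.255,0.09],0.34]]}}

```text
time: 15.07
tool_pos: [0.5948, 0.0522, 0.2013]
eef_rot: [[0.269, 0.962, 0.039], [0.948, -0.272, 0.166], [0.17, -0.008, -0.985]]
contact_force: [-1.1, 0.3, -1.4]
finger_gap: 0.0618
finger_force: 31.5
```

```bash
python3 go4.py 10,.08 10,.02; python3 snap.py wrist w8; python3 - <<'E'
from h import *
import cv2
a=cv2.imread("pics/w8.png");print(a.shape)
E
```

```text
15.0667 TCP [0.5948 0.0522 0.2013] base [0.5993 0.0706 0.1749] lane [0.2039 0.0011 0.0722] axis [ 0.004 -0.012  1.   ] F [-1.1  0.3 -1.4] gap 0.0618 q [ -4.   2.  74.  10. 102.  14.]
load [0.601  0.0724 0.0989] down in tool [-0.17   0.008  0.985]
10,.08 [0.596 0.054 0.205] ([-0.0072, 0.0035, -0.0006], [0.0056, 0.0018, -0.007], 'rows>=', 1)
10,.02 [0.596 0.054 0.145] ([-0.0072, 0.0035, -0.0006], [-0.0148, 0.0027, 0.1113], 'rows>=', 2)
scale 1.25
(500, 800, 3)
```

View pics/w8.png

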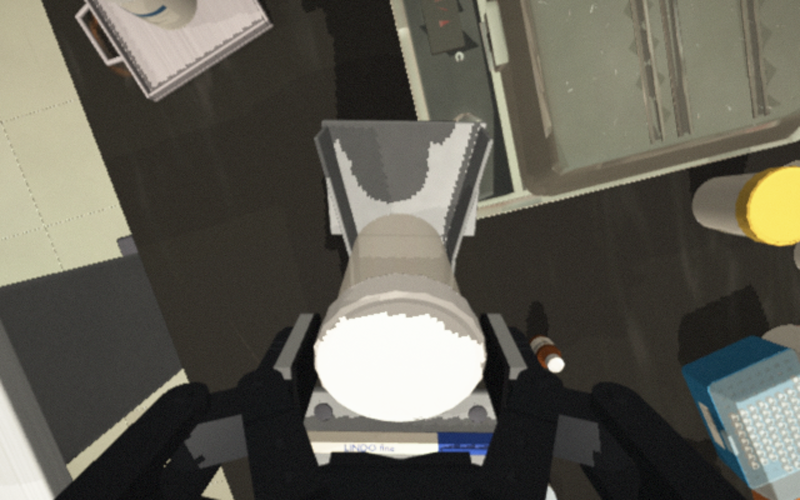

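Cup is held centred over the lane (cup at (400,330), lane middle ~402), rear of shelf clear below. Descend vertically, with force checks.

Request:
{"api": "apply_moves", "payload": {"moves": [[[-0.004,0,0],[-0.004,0.002,0.025],0.34],[[-0.007,0,0],[-0.009,0.003,0.055],0.34],[[-0.007,0,0],[-0.014,0.003,0.08],0.34],[[-0.007,0,0],[-0.018,0.003,0.1],0.34],[[-0.007,0,0],[-0.021,0.003,0.118],0.34],[[-0.007,0,0],[-0.021,0.003,0.118],0.34],[[-0.007,0,0],[-0.021,0.003,0.118],0.34]]}}

```text
time: 15.7
tool_pos: [0.5968, 0.0515, 0.1443]
eef_rot: [[0.268, 0.962, 0.052], [0.948, -0.273, 0.163], [0.171, 0.005, -0.985]]
contact_force: [0.5, -0.0, -0.7]
finger_gap: 0.0615
finger_force: 31.5
```

```bash
python3 go4.py 10,.005
```

```text
15.7 TCP [0.5968 0.0515 0.1443] base [0.6018 0.0699 0.1178] lane [ 0.1844 -0.0014  0.0186] axis [0.003 0.    1.   ] F [ 0.5 -0.  -0.7] gap 0.0615 q [-4.  2. 81. 10. 95. 13.]
load [0.601  0.0724 0.0989] down in tool [-0.171 -0.005  0.985]
10,.005 [0.596 0.054 0.13 ] ([0.0049, 0.0023, 0.0003], [-0.0005, -0.0027, 0.0283], 'rows>=', 1)
```

Request:
{"api": "apply_moves", "payload": {"moves": [[[0,0,0],[0.002,-0.002,0.012],0.34],[[0,0,0],[0.003,-0.002,0.02],0.34],[[0,0,0],[0.004,-0.002,0.025],0.34],[[0,0,0],[0.004,-0.002,0.025],0.34]]}}

```text
time: 16.03
tool_pos: [0.5972, 0.056, 0.1316]
eef_rot: [[0.268, 0.962, 0.051], [0.948, -0.273, 0.163], [0.171, 0.005, -0.985]]
contact_force: [0.9, -0.0, -2.0]
finger_gap: 0.0613
finger_force: 31.5
```

Request:
{"api": "apply_moves", "payload": {"moves": [[[0,0,0],[0,0,0.003],0.34],[[0,0,0],[0.001,0,0.005],0.34],[[0,0,0],[0.001,0,0.005],0.34]]}}

```text
time: 16.28
tool_pos: [0.5977, 0.0567, 0.1299]
eef_rot: [[0.268, 0.962, 0.052], [0.948, -0.273, 0.163], [0.171, 0.006, -0.985]]
contact_force: [0.1, -0.7, -1.3]
finger_gap: 0.0615
finger_force: 31.5
```

```bash
python3 go4.py
```

```text
16.2833 TCP [0.5977 0.0567 0.1299] base [0.6026 0.075  0.1035] lane [ 0.1843 -0.0008  0.0033] axis [0.003 0.    1.   ] F [ 0.1 -0.7 -1.3] gap 0.0615 q [-4.  2. 82. 10. 94. 13.]
load [0.601  0.0724 0.0989] down in tool [-0.171 -0.006  0.985]
```

Nominal height 3 mm above floor; keep feeling down in ~1.5 mm steps.

Request:
{"api": "apply_moves", "payload": {"moves": [[[0,0,0],[0,0,0.002],0.34],[[0,0,0],[0.001,0,0.003],0.34],[[0,0,0],[0.001,0,0.003],0.34]]}}

```text
time: 16.53
tool_pos: [0.5981, 0.0571, 0.1292]
eef_rot: [[0.268, 0.962, 0.053], [0.948, -0.274, 0.163], [0.171, 0.007, -0.985]]
contact_force: [0.1, -1.6, 0.8]
finger_gap: 0.0614
finger_force: 31.7
```

Request:
{"api": "apply_moves", "payload": {"moves": [[[0,0,0],[0,0,0.002],0.34],[[0,0,0],[0.001,0,0.003],0.34],[[0,0,0],[0.001,0,0.003],0.34]]}}

```text
time: 16.78
tool_pos: [0.5986, 0.0573, 0.1291]
eef_rot: [[0.269, 0.962, 0.055], [0.948, -0.274, 0.162], [0.171, 0.009, -0.985]]
contact_force: [-1.7, -2.9, 5.9]
finger_gap: 0.0616
finger_force: 32.2
```

Request:
{"api": "apply_moves", "payload": {"moves": [[[0,0,0],[0,0,0.001],0.34],[[0,0,0],[0,0,0.002],0.34],[[0,0,0],[0,0,0.002],0.34]]}}

```text
time: 17.03
tool_pos: [0.5988, 0.0572, 0.129]
eef_rot: [[0.268, 0.962, 0.056], [0.948, -0.274, 0.162], [0.171, 0.009, -0.985]]
contact_force: [-5.3, -3.9, 9.0]
finger_gap: 0.0615
finger_force: 32.5
```

Request:
{"api": "apply_moves", "payload": {"moves": [[[0,0,0],[0,0,-0.003],0.34],[[0,0,0],[0,0,-0.003],0.34],[[0,0,0],[0,0,-0.003],0.6],[[0,0,0],[0,0,-0.003],0.9],[[0,0,0],[0,0,-0.003],1],[[0,0,0],[0,0,-0.003],1],[[0,0,0],[0,0,-0.003],1],[[0,0,0],[0,0,-0.003],1],[[0,0,0],[0,0,-0.003],1],[[0,0,0],[0,0,-0.003],1]]}}

```text
time: 17.87
tool_pos: [0.598, 0.058, 0.1277]
eef_rot: [[0.268, 0.962, 0.052], [0.948, -0.273, 0.163], [0.171, 0.006, -0.985]]
contact_force: [-1.2, -0.4, -0.4]
finger_gap: 0.0856
finger_force: 0.0
```

Request:
{"api": "apply_moves", "payload": {"moves": [[[0,0,0],[0.006,0,-0.03],1],[[0,0,0],[0.015,0,-0.08],1],[[0,0,0],[0.027,0,-0.15],1],[[0,0,0],[0.04,0,-0.22],1],[[0,0,0],[0.05,0,-0.28],1],[[0,0,0],[0.05,0,-0.28],1],[[0,0,0],[0.05,-0.07,-0.3],1],[[0,0,0],[0.05,-0.15,-0.3],1],[[0,0,0],[0.05,-0.23,-0.3],1],[[0,0,0],[0.05,-0.3,-0.3],1],[[0,0,0],[0.05,-0.3,-0.3],1]]}}

```text
time: 18.78
tool_pos: [0.4483, 0.0996, 0.2806]
eef_rot: [[0.266, 0.963, 0.054], [0.948, -0.271, 0.164], [0.173, 0.008, -0.985]]
contact_force: [-0.4, -0.6, 0.6]
finger_gap: 0.0853
finger_force: 0.0
```

```bash
python3 - <<'E'
from h import *
from station import arm,imaging
import cv2
o=arm.observe();print(o["time"],o["tool_pos"],o["contact_force"])
d=pickle.load(open("d0.pkl","rb"))
for n in("scene","top"):
    s=imaging.snapshot(n);pickle.dump(s,open(n+"9.pkl","wb"))
    f=s["frame"].min(2);f0=d[n]["frame"].min(2)
    for k,p in dict(l0=lane([0,0,.081]),l3=lane([.122,0,.081]),l3lo=lane([.13,0,.04]),l4=lane([.18,0,.081]),tray=np.array([.4555,.316,.084])).items():
        u,v=proj(s,p)[0].round().astype(int);print(n,k,u,v,f0[v-1:v+2,u-1:u+2].mean().round(),f[v-1:v+2,u-1:u+2].mean().round())
    # row scan along third lid up-lane
    q=proj(s,[lane([x,0,.081]) for x in np.arange(.09,.2,.005)]).round().astype(int)
    print("line old",[int(f0[b,a]) for a,b in q]);print("line new",[int(f[b,a]) for a,b in q])
E
```

```text
18.7833 [0.44831831 0.09957016 0.28062495] [-0.35284947 -0.61191826  0.55801107]
scene l0 353 189 209.0 226.0
scene l3 320 185 142.0 149.0
scene l3lo 313 196 107.0 115.0
scene l4 303 183 25.0 27.0
scene tray 251 271 85.0 222.0
line old [117, 83, 71, 86, 105, 101, 83, 209, 211, 209, 213, 194, 185, 117, 41, 29, 29, 33, 25, 24, 9, 19, 14]
line new [124, 86, 77, 84, 108, 109, 88, 218, 219, 219, 215, 207, 161, 107, 24, 24, 28, 32, 25, 18, 19, 20, 25]
top l0 363 200 228.0 229.0
top l3 326 188 146.0 143.0
top l3lo 319 188 228.0 222.0
top l4 308 181 103.0 98.0
top tray 219 232 180.0 206.0
line old [177, 148, 113, 119, 153, 153, 131, 156, 179, 228, 228, 228, 229, 212, 149, 127, 105, 102, 105, 103, 104, 104, 122]
line new [177, 146, 112, 124, 153, 155, 129, 149, 174, 221, 223, 223, 221, 181, 125, 120, 98, 96, 100, 98, 100, 104, 145]
```

```bash
python3 - <<'E'
from h import *
import cv2
d=pickle.load(open("d0.pkl","rb"))
for n,(a,b,c,e) in dict(scene=(268,165,366,250),top=(270,155,380,225)).items():
    s=pickle.load(open(n+"9.pkl","rb"))
    f=cv2.GaussianBlur(s["frame"].min(2),(3,3),0).astype(int);g=cv2.GaussianBlur(d[n]["frame"].min(2),(3,3),0).astype(int)
    m=(abs(f-g)>35)[b:e,a:c].astype(np.uint8);k,l,st,ce=cv2.connectedComponentsWithStats(m)
    print(n,[(x[:5]+[a,b,0,0,0]).tolist() for x in st[1:] if x[4]>5])
# bystanders / whole-table check in top
s=pickle.load(open("top9.pkl","rb"));m=(abs(s["frame"].astype(int)-d["top"]["frame"]).max(2)>50).astype(np.uint8)[:262,:470]
k,l,st,ce=cv2.connectedComponentsWithStats(m);print([x.tolist() for x in st[1:] if x[4]>12])
E
```

```text
scene [[328, 165, 2, 3, 6], [330, 167, 7, 3, 11]]
top [[293, 195, 6, 4, 18], [272, 197, 76, 28, 1675], [332, 199, 3, 9, 20], [371, 199, 3, 8, 12]]
[[272, 197, 76, 65, 3560], [293, 196, 6, 3, 14], [332, 199, 3, 8, 14], [170, 207, 8, 43, 127], [200, 218, 12, 22, 139], [418, 229, 24, 22, 382], [175, 248, 8, 14, 26]]
```

```bash
python3 - <<'E'
from h import *
import cv2
d=pickle.load(open("d0.pkl","rb"))
for n,(x,y,u,v) in dict(scene=(318,163,345,190),top=(326,165,350,196)).items():
    s=pickle.load(open(n+"9.pkl","rb"))["frame"];g=d[n]["frame"]
    blue=lambda f:[c.mean().round(1) for c in np.nonzero((f[y:v,x:u,2].astype(int)-f[y:v,x:u,0])>40)]
    print(n,blue(g),blue(s),"diff",[(r.round().astype(int).tolist()) for r in [s[165:170,328:338].mean(2)-g[165:170,328:338].mean(2)]] if n=="scene" else "")
E
```

```text
scene [np.float64(4.0), np.float64(5.7)] [np.float64(4.0), np.float64(5.7)] diff [[[33, 65, 33, -17, -23, -17, -14, -22, -4, -5], [71, 64, 19, -13, -9, -4, -5, 5, 0, 4], [76, 73, -8, -10, -26, -38, -52, -121, -56, 12], [43, 27, -38, -93, -88, -61, -59, -114, -50, 16], [-14, -42, -61, -80, -90, -29, 0, 7, 7, 8]]]
top [np.float64(10.2), np.float64(14.9)] [np.float64(10.1), np.float64(15.0)] diff
```

```bash
python3 -c "
from station import job;print(job.finish_job())"
```

```text
the job is handed in; nothing more can be done
None
```

I moved the oldest cup to the tray and loaded the new cup at the high end of the lane. The job is handed in at about 19 s; camera readings show the tray cup upright, the lane looking as it did at the start with three cups, and the marker unmoved. On the first grasp, the finger tips briefly pressed the front cup's lid with about 5 N.

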